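# Lock the castle nut on the glass grinder's spindle

## Robot

A 6-joint arm with a two-finger parallel gripper is mounted at the origin on the work surface. World frame = base frame: x ahead of the robot, y to its left, z up, the work surface at z = 0. Lengths are in m, angles in rad, forces in N, time in s.
With the tool pointing down it reaches from about 0.375 to 0.9 m from the base axis. Payload 3.1 kg.
Tool frame: the origin (TCP) lies on the centre line of the jaws, within the pads' length; the fingertips stand robot.tip_reach ahead of it and the grasp point (between the pads) lies 8 mm behind it (robot.tip_reach is the distance from the TCP to the fingertips, in m); z points along the fingers, y is the line along which they close (so a half turn about z gives the same grasp; the last joint's range is limited). The gripper opens to 87 mm and grips with 3 to 60 N. Pads are 19 mm wide; open, the fingers measure 117 mm over their backs; the gripper's body (75 mm by 190 mm) begins 51 mm behind the grasp point.
Start: joints at [0.986, 0.527, 1.433, -0, 1.181, -0.178], TCP at [0.247, 0.574, 0.234] pointing down, gripper open.
Joint ranges: [-3.08, 3.08], [-0.75, 2.2], [0.22, 2.44], [-1.43, 4.57], [0, 2.65], [-2.85, 2.85]. Speed limits (rad/s): [2.79, 2.79, 3.14, 3.14, 3.14, 3.14].

## Interface

Orientations are given as a unit quaternion [x, y, z, w].
In Python, from rig import robot gives the robot as it stands.
- The arm moves only by the tool jog_arm, never from a script. Its argument "motion" is one flat list of numbers, 7 for each row, row after row: the shift along the tool's x, y, z scaled (see below), then the turn, a rotation vector about the tool's x, y, z scaled (see below), then the gripper's target within -1 to 1 (shut at 1, half-way at 0, fully open at -1). In form: [x, y, z, rx, ry, rz, hand, x, y, z, rx, ry, rz, hand, ...]. A call has 1 to 12 rows; each row shifts and turns the commanded pose from where the row before left it, along the tool's axes as they then stand; what a row does not reach is not made up. The controller multiplies each number of a shift by 4 cm and each number of a turn by 4 degrees. A row lasts 1/8 s, in which the tool goes at most 62.5 mm and 10.7 degrees, less where a joint would pass 70% of its speed; a pose out of reach is approached as far as the arm can. A call with a number of a shift or a turn outside -1 to 1 is refused whole. A call with a gripper value outside its range is refused whole. The fingers move at their own pace and stop on an object; "grip_force" is the grip in N (left out, the last holds). Time passes only in rows, so rows that do not move let the fingers close. It gives the time, the measured TCP pose, the force, the opening and the grip force at its end, in the units of the state.
- robot.get_obs(): the state, without advancing time (a new reading comes with each control period).
- robot.camera(name): name is "scene" or "top" or "wrist"; returns the picture (480x640x3 uint8, blue, green, red); there is no depth.
- robot.calibration(name): a dict with "fx", "fy", "cx", "cy" (pixels), "R" (3x3) and "t" (3): a world point X has camera coordinates R X + t; the wrist camera has in their place "T_tool_cam" (4x4, takes a point from camera to tool coordinates, whose origin is the TCP and whose axes are the flange's). Camera axes: x right, y down, z forward; pixel columns grow to the right and rows downward; lengths in m; the calibration is good to about 2 mm. A picture is of the moment at which its call begins: read the wrist's pose just before it. calibration takes no time and is no camera call.
- robot.hand_in(): hands the job in; it is judged then, once.
The state is a dict: "time": time; "q": joint angles; "joint_velocities": joint speeds; "joint_torque": joint torques, N m; "position": TCP position; "tool_rot": TCP orientation; "ft_force": force on the tool from outside, world axes, zero at the start; "moment": the same for the moment, N m; "grip_width": finger opening in m; "grip_force": force on a finger pad.
Only numpy, scipy, OpenCV 4.12 (cv2) and the standard library are available. Lean on these libraries where they do the work, as an engineer would, in place of code of your own. Each camera call takes 0.05 s, during which the arm holds its last target. There are 200 camera calls.

## Task

Tighten the loose castle nut on the grinder's spindle clockwise until you feel it seat on its washer, then turn it on to the first slot that lines up with the spindle's cross hole, and no further. Then slide the red locking pin through slot and cross hole without forcing it, until its block meets the nut, and let go, leaving the other things on the bench alone.

Things in the scene. Friction and masses are not known exactly. Their poses are not given: they have to be found in the camera images.
- grinder: Blue round flat-lap glass grinder, fixed to the bench, 236 mm wide; its grey lap disc (180 mm wide) has its top 100 mm above the bench. Origin: under the spindle axis at bench height, z up. The dark spindle (24 mm wide, end 143 mm above the bench, white line along the cross hole) is locked and does not turn.
- cross_hole (a point): Centre of the cross hole through the spindle, on the spindle axis, 133 mm above the bench (33 mm above the disc). Its x axis runs along the hole (level, open at both ends, so x and -x are alike). The hole is 8.5 mm wide and 8.5 mm high.
- nut: Steel castle nut, vertical axis, 46 mm across flats, 53 across corners. Origin on its axis at its underside, 104 mm above the bench, z up. Hexagon up to 128.5 mm above the bench, castellations up to 141 mm. Six slots, 10 mm wide, open at the top, one through the middle of each flat: along x and every 60 degrees from it. Clockwise seen from above tightens. It does not sink as it turns.
- nut_top (a point): On the nut's axis at its top, axes as the nut's. The nut starts loose: it spins at 0.08 N m for an unknown 5 to 125 degrees until it seats, then turns at 1 N m, squashing the spring washer. It stays where left; turned back, it is loose again. From the seat to the next lined-up slot (within 4 degrees of the hole) it is 18 to 42 degrees. Slots may also line up before seating: those are not tight.
- spring_washer (a joint): How far (m) the spring washer under the nut (plain brass and steel rings, 57 mm wide, 4 mm high in all, on the disc) is squashed: 0 until the nut seats, then 3 mm per full turn, so 0.15 to 0.35 mm when done. Too little to measure or to see: the seat must be felt as the jump in turning torque (at a standstill only some 0.3 N m of it stays).
- pin: Locking pin: red metal grip block 24 (x) x 14 (y) x 36 (z) mm, standing upright on the bench, with a level steel shank 6 mm thick sticking 54 mm out of its +x face, the last 8 mm tapering to 2.4 mm. Origin: centre of the block's underside; the shank's axis is 26 mm above it, along +x. 90 to 145 g. Home: shank through slot, spindle and far slot, the block's +x face at the nut's flat.
- pin_mid (a point): The point on the shank's axis 23.5 mm ahead of the block's +x face (35.5 mm ahead of the block's centre), axes as the pin's. With the pin home it lies at the centre of the cross hole.
- spare_nut: Bystander: small brass hex nut, 30 mm across flats, 12 mm high, lying on the bench (not for this job); origin at the centre of its underside.
- spanner: Bystander: loose steel spanner, 190 mm, lying on the bench (too small for this nut; not for this job); its length along x.
- mandrel_pot: Bystander: white ceramic pot, 72 mm wide, 100 mm high; origin at the centre of its underside.
- frit_jar: Bystander: amber glass jar with black lid, 60 mm wide, 85 mm high; origin at the centre of its underside.
- dressing_stone: Bystander: white dressing stone, 90 x 32 x 22 mm; origin at the centre of its underside.
- marver: Bystander: dark flat marver plate 100 x 60 x 12 mm with a wooden handle 100 mm long sticking out towards its -x; origin at the centre of its underside.
- bead_tray: Bystander: white divided bead tray, 120 x 160 x 30 mm; origin at the centre of its underside.

How it is judged:
By the outcome, as a careful person would: the job done as asked, in the order asked, and still so for the second after the job is handed in, with the robot touching nothing.
It also fails if it takes over 72 s, if anything falls off the work surface, if the arm or the gripper's body presses on something with over 40 N, if the wrist force passes 120 N, or if a joint passes its speed limit or range.

## Working session

There is one attempt and no reset: what is moved stays moved. The work goes in short steps, Python scripts to look and compute and a tool call to move; the robot and the scene stay as the last step left them, time stands still between calls to the robot, and variables do not carry over. Pictures are saved under pics/ and viewed, at most 10 in all, crops included, and the job is handed in when it is done.

Besides the shell and the picture viewer there is one more tool, called after "Request:" as name(argument=value, ...) on one line, values as JSON. jog_arm: Moves the arm, as the interface text tells. Shifts and turns lie within -1 to 1; 1 stands for 4 cm of shift or 4 degrees of turn. Its arguments: {"type":"object","properties":{"motion":{"type":"array","items":{"type":"number"}},"grip_force":{"type":"number"}},"required":["motion"]}

```bash
mkdir -p pics; ls
cat > h.py <<'E'
import numpy as np, cv2
from rig import robot
from scipy.spatial.transform import Rotation as R
def cam(name):
    o=robot.get_obs(); im=robot.camera(name); c=robot.calibration(name)
    if name=="wrist":
        T=np.array(c["T_tool_cam"]); Rt=R.from_quat(o["tool_rot"]).as_matrix()
        Rc=Rt@T[:3,:3]; C=Rt@T[:3,3]+np.array(o["position"])
    else:
        Rw=np.array(c["R"]); Rc=Rw.T; C=-Rc@np.array(c["t"])
    return im,(c,Rc,C)
def ray(K,u,v):
    c,Rc,C=K; d=Rc@np.array([(u-c["cx"])/c["fx"],(v-c["cy"])/c["fy"],1]); return C,d/np.linalg.norm(d)
def onz(K,u,v,z):
    C,d=ray(K,u,v); return C+d*(z-C[2])/d[2]
def proj(K,X):
    c,Rc,C=K; p=Rc.T@(np.array(X)-C); return c["fx"]*p[0]/p[2]+c["cx"],c["fy"]*p[1]/p[2]+c["cy"]
def two(r1,r2):
    A=[];b=[]
    M=sum(np.eye(3)-np.outer(d,d) for _,d in(r1,r2)); v=sum((np.eye(3)-np.outer(d,d))@C for C,d in(r1,r2))
    return np.linalg.solve(M,v)
E
python3 - <<'E'
from h import *
import pickle
o=robot.get_obs(); print(o, robot.tip_reach)
S={}
for n in("scene","top"):
    im,K=cam(n); cv2.imwrite(f"pics/{n}0.png",im); S[n]=(im,K); print(n,K[2],K[0]["fx"],K[1].round(3).tolist())
pickle.dump(S,open("s.pkl","wb"))
E
```

```text
pics
{'time': 0.0, 'q': array([ 9.85504896e-01,  5.28477361e-01,  1.43392741e+00, -2.28629678e-05,
        1.18139193e+00, -1.78506332e-01]), 'joint_velocities': array([ 0.00032083, -0.00047916,  0.00175388, -0.00130118,  0.00020111,
        0.00211054]), 'joint_torque': array([ 1.32471909e-03, -4.40040922e+01, -1.76596105e+01,  6.35424117e-02,
        5.80999686e-02, -1.62768565e-04]), 'position': array([0.24686262, 0.57339268, 0.23255675]), 'tool_rot': array([ 2.01988721e-01,  9.79387228e-01, -1.02656983e-03, -4.00895539e-04]), 'ft_force': array([-0.75879551,  0.57311127, -0.4029289 ]), 'moment': array([ 0.00526248, -0.00120789, -0.0036387 ]), 'grip_force': 0.0, 'grip_width': 0.08720353340717388} 0.011
scene [ 1.24428856 -0.18546181  1.18099072] 574.0269371057592 [[0.318, 0.793, -0.519], [0.948, -0.26, 0.183], [0.01, -0.551, -0.835]]
top [0.47777826 0.04279252 1.42783917] 577.4800554480406 [[-0.002, -0.996, 0.087], [-1.0, 0.002, 0.0], [-0.0, -0.087, -0.996]]
```

View pics/scene0.png

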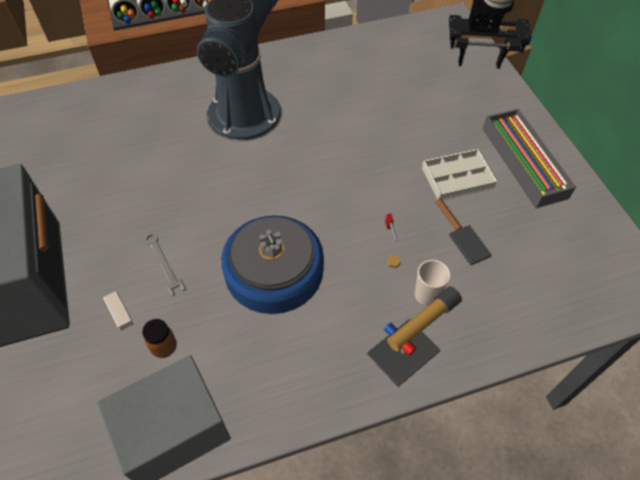

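View pics/top0.png

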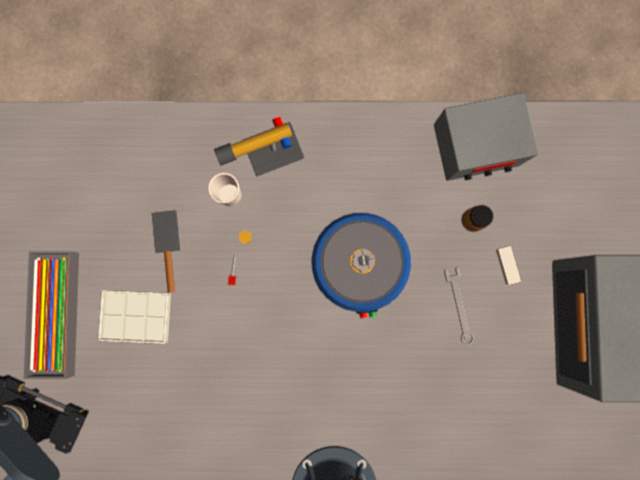

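The scene view shows the grinder's nut at about (271,243) and the red pin at (390,220). In the top view the nut is at (362,262) and the pin block at (232,280), with its shank pointing up to (235,255). The spare nut is at (245,237).

Run:
```python
from h import *
import pickle
S=pickle.load(open("s.pkl","rb"))
def red(im):
    h=cv2.cvtColor(im,cv2.COLOR_BGR2HSV); m=(((h[...,0]<6)|(h[...,0]>174))&(h[...,1]>170)&(h[...,2]>90)).astype(np.uint8)
    n,l,s,c=cv2.connectedComponentsWithStats(m); return [(s[i,4],c[i].round(1).tolist()) for i in range(1,n) if s[i,4]>10]
for n in S: print(n,red(S[n][0]))
im,K=S["top"]; 
# grinder blue ring
for n in S:
    h=cv2.cvtColor(S[n][0],cv2.COLOR_BGR2HSV); m=((h[...,0]>100)&(h[...,0]<125)&(h[...,1]>150)&(h[...,2]>60)).astype(np.uint8)
    cs,_=cv2.findContours(m,0,2); c=max(cs,key=cv2.contourArea); print(n,cv2.fitEllipse(c))
Kt,Ks=S["top"][1],S["scene"][1]
print("nut",two(ray(Kt,362,261.5),ray(Ks,271,240)), onz(Kt,362,261.5,.14))
print("pin",two(ray(Kt,232,280),ray(Ks,390,220)), onz(Kt,232,280,.03), onz(Kt,235,255,.026))
print(onz(Kt,245,237,.012))
c=robot.calibration("wrist"); print(np.array(c["T_tool_cam"]).round(3),c["fx"],c["cx"],c["cy"])
for n,(u,v) in {"top":(362,262),"scene":(272,250)}.items():
    cv2.imwrite(f"pics/{n}c.png",cv2.resize(S[n][0][v-40:v+40,u-40:u+40],None,fx=6,fy=6,interpolation=cv2.INTER_CUBIC))
```

```text
scene [(np.int32(11), [174.7, 0.7]), (np.int32(15), [149.7, 13.5]), (np.int32(11), [551.2, 168.3]), (np.int32(50), [388.4, 219.6]), (np.int32(108), [408.1, 347.5])]
top [(np.int32(67), [277.5, 121.3]), (np.int32(122), [494.2, 166.1]), (np.int32(301), [37.1, 314.4]), (np.int32(56), [231.4, 280.0]), (np.int32(29), [363.4, 314.8])]
scene ((270.3823547363281, 258.1636962890625), (87.44246673583984, 98.09759521484375), 38.40296173095703)
top ((361.1006164550781, 262.0334167480469), (95.84625244140625, 96.7364730834961), 145.43734741210938)
nut [ 0.54021605 -0.06111008  0.13250618] [ 0.53973499 -0.06094851  0.14      ]
pin [0.501711  0.2475488 0.0245515] [0.50083874 0.24451218 0.03      ] [0.56152506 0.23845981 0.026     ]
[0.60669887 0.21625918 0.012     ]
[[-0.001 -0.958 -0.287  0.081]
 [ 1.    -0.001 -0.    -0.001]
 [ 0.    -0.287  0.958 -0.15 ]
 [ 0.     0.     0.     1.   ]] 342.50729541560463 318.84940031005834 236.4780588508438
```

Request:
jog_arm(motion=[-0.9, -0.5, 0, 0, 0, 0, -1, -0.9, -0.5, 0, 0, 0, 0, -1, -0.9, -0.5, 0, 0, 0, 0, -1, -0.9, -0.5, 0, 0, 0, 0, -1, -0.9, -0.5, 0, 0, 0, 0, -1, -0.9, -0.5, 0, 0, 0, 0, -1, -0.9, -0.5, 0, 0, 0, 0, -1, -0.9, -0.5, 0, 0, 0, 0, -1], grip_force=60)

```text
time: 1.1
position: [0.4489, 0.3119, 0.2332]
tool_rot: [0.202, 0.979, -0.0, -0.0]
ft_force: [0.4, 0.9, 0.7]
grip_width: 0.0871
grip_force: 0.0
```

Run:
```python
from h import *
import pickle
im,K=cam("wrist"); pickle.dump((im,K),open("p1.pkl","wb")); o=robot.get_obs(); print(o["position"],o["q"],K[2]); cv2.imwrite("pics/w1.png",im)
```

```text
[0.45248648 0.3083877  0.23327414] [ 0.39632272  0.42367539  1.6284548  -0.00455912  1.08826424 -0.76319998] [0.37416724 0.34306695 0.38360497]
```

Request:
jog_arm(motion=[-0.9, -0.5, 0, 0, 0, 0, -1, -0.9, -0.5, 0, 0, 0, 0, -1, 0, 0, 0, 0, 0, 0, -1])

```text
time: 1.52
position: [0.5004, 0.246, 0.2332]
tool_rot: [0.204, 0.979, -0.0, 0.0]
ft_force: [-0.8, 0.3, -0.2]
grip_width: 0.087
grip_force: 0.0
```

Run:
```python
from h import *
import pickle
im,K=cam("wrist"); pickle.dump((im,K),open("p2.pkl","wb")); o=robot.get_obs(); print(o["position"],o["q"],K[2]); cv2.imwrite("pics/w2.png",im)
a=pickle.load(open("p1.pkl","rb"))[0]
cv2.imwrite("pics/w12.png",cv2.resize(np.hstack([a,im]),(800,300),interpolation=cv2.INTER_AREA))
```

```text
[0.49906066 0.24702764 0.23313469] [ 2.58745324e-01  4.36656287e-01  1.60517702e+00  4.22633801e-04
  1.10071467e+00 -9.02738885e-01] [0.4256485  0.27747716 0.38351684]
```

View pics/w2.png

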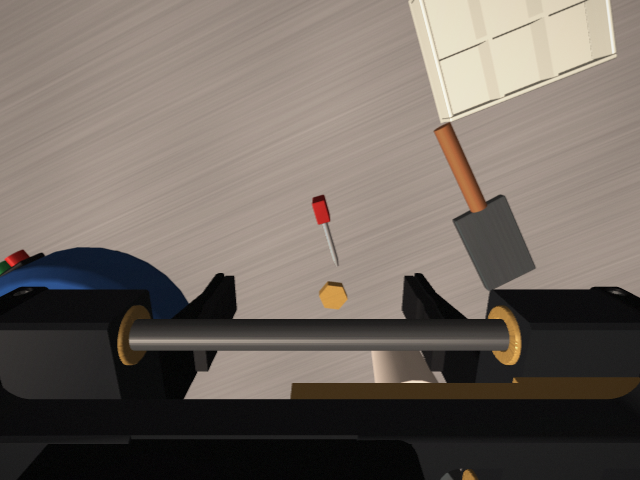

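The wrist view shows the red block at (320,209), the shank tip at (337,265) and the spare nut at (333,295). The grinder is at lower left. I'll move on to the nut.

Request:
jog_arm(motion=[-0.6, -0.83, 0, 0, 0, 0, -1, -0.6, -0.83, 0, 0, 0, 0, -1, -0.6, -0.83, 0, 0, 0, 0, -1, -0.6, -0.83, 0, 0, 0, 0, -1, -0.6, -0.83, 0, 0, 0, 0, -1, -0.6, -0.83, 0, 0, 0, 0, -1, -0.6, -0.83, 0, 0, 0, 0, -1, -0.6, -0.83, 0, 0, 0, 0, -1, 0, 0, 0, 0, 0, 0, -1])

```text
time: 2.7
position: [0.5705, -0.0734, 0.2333]
tool_rot: [0.203, 0.979, -0.0, 0.0]
ft_force: [0.3, 0.4, 0.6]
grip_width: 0.087
grip_force: 0.0
```

Run:
```python
from h import *
import pickle
im,K=cam("wrist"); pickle.dump((im,K),open("n1.pkl","wb")); o=robot.get_obs(); print(o["position"],o["q"],K[2])
u,v=proj(K,[.54,-.061,.141]); print(u,v); u,v=int(u),int(v)
cv2.imwrite("pics/n1.png",cv2.resize(im[v-70:v+80,u-100:u+100],None,fx=4,fy=4,interpolation=cv2.INTER_CUBIC))
```

```text
[ 0.56971803 -0.07172233  0.23316501] [-3.20114569e-01  4.59871024e-01  1.56214286e+00  7.44510287e-04
  1.12083911e+00 -1.48328249e+00] [ 0.4957145  -0.0419911   0.38361683]
319.1806998939279 203.5263259089444
```

View pics/n1.png

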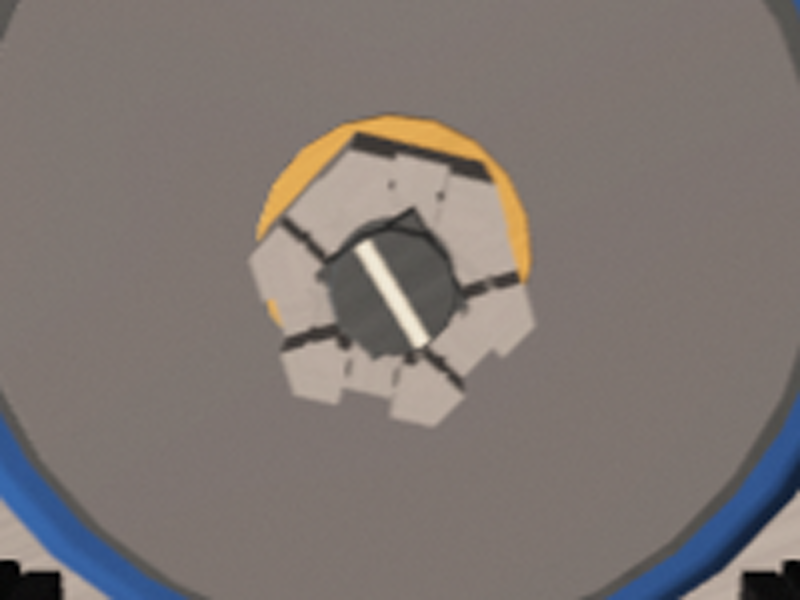

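The crop (origin (219,133), ×4) shows the white line from (362,243) to (422,345). The slot edges are at about (396,152)/(447,170) at the top and (340,403)/(390,417) at the bottom.

Run:
```python
from h import *
import pickle
im,K=pickle.load(open("n1.pkl","rb"))
f=lambda x,y,z: onz(K,219+(x-1.5)/4,133+(y-1.5)/4,z)
yaw=lambda a,b: np.degrees(np.arctan2(*(b-a)[[1,0]]))
c=im[133:283,219:419]; m=cv2.inRange(c,(180,190,190),(255,255,255))
n,l,s,ce=cv2.connectedComponentsWithStats(m); i=min(range(1,n),key=lambda i:np.hypot(*(ce[i]-[98,73]))); print(s[i],ce[i])
ys,xs=np.where(l==i); vx,vy,x0,y0=cv2.fitLine(np.c_[xs,ys].astype(np.float32),2,0,.01,.01).ravel()
a=onz(K,219+x0-10*vx,133+y0-10*vy,.143);b=onz(K,219+x0+10*vx,133+y0+10*vy,.143); print("line yaw",yaw(a,b),(a+b)/2)
A=(f(396,152,.141)+f(447,170,.141))/2;B=(f(340,403,.141)+f(390,417,.141))/2
print("slot yaw",yaw(B,A),(A+B)/2,np.linalg.norm(A-B))
print(yaw(f(340,403,.141),f(390,417,.141))+90, yaw(f(396,152,.141),f(447,170,.141))+90)
# castle corners: left castle outer corner, right castle outer corner
for p in[(248,262),(535,325),(433,427),(350,150),(492,180)]: print(p,f(*p,.141))
```

```text
[89 61 18 26 97] [97.5257732 73.       ]
line yaw 7.239087908388976 [ 0.5405767  -0.06329066  0.143     ]
slot yaw 143.82816260289238 [ 0.54017946 -0.06297664  0.141     ] 0.04662120006445274
140.2042221879304 137.30147413389327
(248, 262) [ 0.52540803 -0.08474283  0.141     ]
(535, 325) [ 0.5565802  -0.04195249  0.141     ]
(433, 427) [ 0.56702028 -0.06651066  0.141     ]
(350, 150) [ 0.51463049 -0.05993419  0.141     ]
(492, 180) [ 0.52933174 -0.03915905  0.141     ]
```

Request:
jog_arm(motion=[0.75, -0.09, 0, 0, 0, 0, -1, 0, 0, 0.36, 0, 0, -0.85, -1, 0, 0, 0.36, 0, 0, -0.85, -1, 0, 0, 0.36, 0, 0, -0.85, -1, 0, 0, 0.36, 0, 0, -0.85, -1, 0, 0, 0.36, 0, 0, -0.85, -1, 0, 0, 0, 0, 0, 0, -1, 0, 0, 0, 0, 0, 0, -1])

```text
time: 3.75
position: [0.541, -0.0623, 0.162]
tool_rot: [0.055, 0.999, 0.0, 0.0]
ft_force: [0.0, -0.5, 0.1]
grip_width: 0.0867
grip_force: 0.0
```

Run:
```python
from h import *
import pickle
im,K=cam("wrist"); pickle.dump((im,K),open("n2.pkl","wb")); o=robot.get_obs(); print(o["position"],o["q"],o["tool_rot"],o["moment"])
X=R.from_quat(o["tool_rot"]).as_matrix(); print("y yaw",np.degrees(np.arctan2(X[1,1],X[0,1])))
Xn=np.array([.5406,-.0632,.143]); print("todo tool",X.T@(Xn-o["position"]))
u,v=proj(K,Xn); print(u,v)
m=cv2.inRange(im,(180,190,190),(255,255,255)); n,l,s,ce=cv2.connectedComponentsWithStats(m)
i=min(range(1,n),key=lambda i:np.hypot(*(ce[i]-[u,v]))+(0 if 60<s[i,4]<1500 else 999)); print(s[i],ce[i])
S=pickle.load(open("n1.pkl","rb")); print("hgt",two(ray(K,*ce[i]),ray(S[1],219+97.5,133+73)))
```

```text
[ 0.54124177 -0.06267752  0.16216635] [-3.20536008e-01  5.18008142e-01  1.70503934e+00  1.99987172e-04
  9.17734889e-01 -1.78176575e+00] [ 5.48165228e-02  9.98496359e-01 -2.97510512e-05  4.11783004e-04] [ 0.01144559 -0.04368427 -0.03014457]
y yaw 83.71533822140682
todo tool [ 0.00059654 -0.00058932  0.01916587]
318.0029654053793 289.79692858601777
[311 273  13  35 180] [317.03333333 289.85555556]
hgt [ 0.54054145 -0.06351978  0.14300666]
```

The measured height is 0.143 and the centre agrees. I'll go down and grip.

Request:
jog_arm(motion=[0.01, -0.02, 0.5, 0, 0, 0, -1, 0, 0, 0.5, 0, 0, 0, -1, 0, 0, 0, 0, 0, 0, -1, 0, 0, 0, 0, 0, 0, 1, 0, 0, 0, 0, 0, 0, 1, 0, 0, 0, 0, 0, 0, 1, 0, 0, 0, 0, 0, 0, 1, 0, 0, 0, 0, 0, 0, 1], grip_force=60)

```text
time: 4.8
position: [0.5405, -0.0632, 0.1217]
tool_rot: [0.056, 0.998, 0.001, 0.0]
ft_force: [0.5, 3.5, 3.7]
grip_width: 0.0454
grip_force: 60.1
```

```bash
cat > st.py <<'E'
from h import *
o=robot.get_obs(); X=R.from_quat(o["tool_rot"]).as_matrix()
print("t",round(o["time"],2),"pos",o["position"].round(4),"yaw_y",round(float(np.degrees(np.arctan2(X[1,1],X[0,1]))),2),"q6",o["q"][5].round(3),"F",o["ft_force"].round(2),"M",o["moment"].round(3),"w",round(o["grip_width"],4),"gf",round(o["grip_force"],1))
E
python3 st.py
```

```text
t 4.8 pos [ 0.5405 -0.0632  0.1217] yaw_y 83.6 q6 -1.784 F [0.52 3.49 3.71] M [ 0.242 -0.247  0.016] w 0.0454 gf 60.1
```

Request:
jog_arm(motion=[0, 0, 0, 0, 0, 0.5, 1, 0, 0, 0, 0, 0, 0.5, 1, 0, 0, 0, 0, 0, 0.5, 1, 0, 0, 0, 0, 0, 0.5, 1, 0, 0, 0, 0, 0, 0.5, 1, 0, 0, 0, 0, 0, 0.5, 1, 0, 0, 0, 0, 0, 0.5, 1, 0, 0, 0, 0, 0, 0.5, 1, 0, 0, 0, 0, 0, 0.5, 1, 0, 0, 0, 0, 0, 0.5, 1])

```text
time: 6.05
position: [0.5408, -0.0625, 0.1218]
tool_rot: [0.229, 0.973, 0.001, 0.0]
ft_force: [2.8, 8.4, 3.2]
grip_width: 0.0453
grip_force: 60.0
```

```bash
python3 st.py
```

```text
t 6.05 pos [ 0.5408 -0.0625  0.1218] yaw_y 63.52 q6 -1.433 F [2.81 8.38 3.18] M [ 1.369 -0.292  0.074] w 0.0453 gf 60.0
```

Request:
jog_arm(motion=[0, 0, 0, 0, 0, 0.5, 1, 0, 0, 0, 0, 0, 0.5, 1, 0, 0, 0, 0, 0, 0.5, 1, 0, 0, 0, 0, 0, 0.5, 1])

```text
time: 6.55
position: [0.541, -0.0622, 0.1218]
tool_rot: [0.296, 0.955, 0.002, 0.0]
ft_force: [1.4, 8.7, 1.9]
grip_width: 0.0459
grip_force: 60.0
```

```bash
python3 st.py
```

```text
t 6.55 pos [ 0.541  -0.0622  0.1218] yaw_y 55.5 q6 -1.294 F [1.38 8.71 1.91] M [ 1.494 -0.379  0.086] w 0.0459 gf 60.0
```

Request:
jog_arm(motion=[0, 0, 0, 0, 0, 0.5, 1, 0, 0, 0, 0, 0, 0.5, 1, 0, 0, 0, 0, 0, 0.5, 1, 0, 0, 0, 0, 0, 0.5, 1, 0, 0, 0, 0, 0, 0.5, 1])

```text
time: 7.18
position: [0.5413, -0.0619, 0.1218]
tool_rot: [0.379, 0.926, 0.002, 0.0]
ft_force: [2.6, 9.2, 2.0]
grip_width: 0.0457
grip_force: 60.0
```

```bash
python3 st.py
```

```text
t 7.17 pos [ 0.5413 -0.0619  0.1218] yaw_y 45.49 q6 -1.119 F [2.57 9.16 1.98] M [ 1.792 -0.478  0.091] w 0.0457 gf 60.0
```

Request:
jog_arm(motion=[0, 0, 0, 0, 0, 0.5, 1, 0, 0, 0, 0, 0, 0.5, 1, 0, 0, 0, 0, 0, 0.5, 1, 0, 0, 0, 0, 0, 0.5, 1, 0, 0, 0, 0, 0, 0.5, 1])

```text
time: 7.8
position: [0.5416, -0.0616, 0.1218]
tool_rot: [0.458, 0.889, 0.002, 0.0]
ft_force: [3.2, 10.3, 1.2]
grip_width: 0.0457
grip_force: 60.0
```

```bash
python3 st.py
```

```text
t 7.8 pos [ 0.5416 -0.0616  0.1218] yaw_y 35.47 q6 -0.944 F [ 3.22 10.31  1.18] M [ 1.878 -0.64   0.08 ] w 0.0457 gf 60.0
```

Request:
jog_arm(motion=[0, 0, 0, 0, 0, 0.5, 1, 0, 0, 0, 0, 0, 0.5, 1, 0, 0, 0, 0, 0, 0.5, 1, 0, 0, 0, 0, 0, 0.5, 1, 0, 0, 0, 0, 0, 0.5, 1, 0, 0, 0, 0, 0, 0.5, 1])

```text
time: 8.55
position: [0.5421, -0.0614, 0.1218]
tool_rot: [0.549, 0.836, 0.003, 0.0]
ft_force: [5.5, 11.6, 1.4]
grip_width: 0.0455
grip_force: 60.0
```

```bash
python3 st.py
```

```text
t 8.55 pos [ 0.5421 -0.0614  0.1218] yaw_y 23.46 q6 -0.735 F [ 5.54 11.6   1.41] M [ 2.033 -0.757  0.099] w 0.0455 gf 60.0
```

Request:
jog_arm(motion=[0, 0, 0, 0, 0, 0, 0, 0, 0, 0, 0, 0, 0, 0, 0, 0, 0, 0, 0, 0, 0])

```text
time: 8.93
position: [0.5421, -0.0614, 0.1218]
tool_rot: [0.548, 0.836, 0.003, 0.0]
ft_force: [4.4, 11.3, 1.3]
grip_width: 0.0455
grip_force: 60.0
```

```bash
python3 st.py
cat > ln.py <<'E'
from h import *
import sys
o=robot.get_obs(); im,K=cam("wrist"); cv2.imwrite("pics/"+sys.argv[1]+".png",im)
u,v=proj(K,[.5415,-.0632,.143])
m=cv2.inRange(im,(180,190,190),(255,255,255)); n,l,s,ce=cv2.connectedComponentsWithStats(m)
i=min(range(1,n),key=lambda i:np.hypot(*(ce[i]-[u,v]))+(0 if 60<s[i,4]<1500 else 999)); print((u,v),s[i],ce[i],"centre",onz(K,*ce[i],.143))
ys,xs=np.where(l==i); vx,vy,x0,y0=cv2.fitLine(np.c_[xs,ys].astype(np.float32),2,0,.01,.01).ravel()
a=onz(K,x0-10*vx,y0-10*vy,.143);b=onz(K,x0+10*vx,y0+10*vy,.143); print("line yaw",np.degrees(np.arctan2(b[1]-a[1],b[0]-a[0])))
E
python3 ln.py n3
```

```text
t 8.93 pos [ 0.5421 -0.0614  0.1218] yaw_y 23.48 q6 -0.736 F [ 4.38 11.34  1.27] M [ 1.982 -0.805 -0.055] w 0.0455 gf 60.0
(np.float64(321.0259830811824), np.float64(331.26402415529446)) [305 356  30  23 420] [319.44761905 367.3547619 ] centre [ 0.54814156 -0.08020016  0.143     ]
line yaw 24.34654416296992
```

Request:
jog_arm(motion=[0, 0, 0, 0, 0, 0, -1, 0, 0, 0, 0, 0, 0, -1, 0, 0, -0.5, 0, 0, 0, -1, 0, 0, -0.5, 0, 0, 0, -1, 0, 0, 0, 0, 0, 0, -1])

```text
time: 9.6
position: [0.5414, -0.0652, 0.1626]
tool_rot: [0.547, 0.837, 0.0, 0.002]
ft_force: [0.2, 0.1, 0.0]
grip_width: 0.0845
grip_force: 0.0
```

```bash
python3 st.py; python3 ln.py n4
```

```text
t 9.6 pos [ 0.5414 -0.0652  0.1626] yaw_y 23.65 q6 -0.737 F [0.23 0.12 0.04] M [-0.053  0.035  0.02 ] w 0.0845 gf 0.0
(np.float64(324.32510745263903), np.float64(284.37513374325135)) [304 277  39  14 182] [322.74725275 283.93406593] centre [ 0.54061272 -0.06330332  0.143     ]
line yaw 7.473701578860317
```

View pics/n4.png

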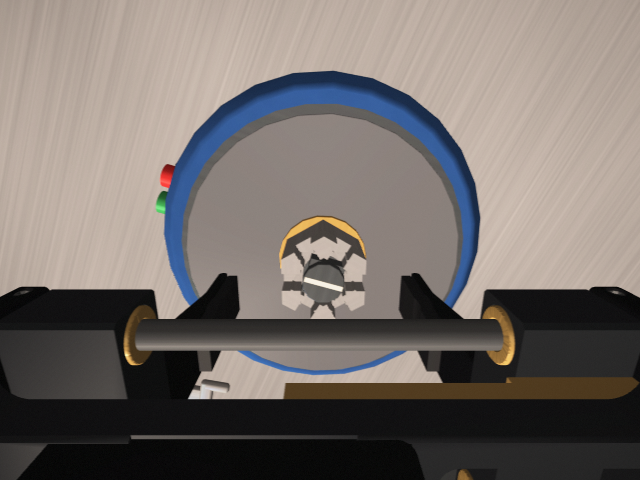

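The nut stands centred between the fingers, at about (323,284), with two slots along the closing line. The TCP has drifted 2 mm, so I'll correct it, regrip and go on.

Request:
jog_arm(motion=[0.05, 0, 0.5, 0, 0, 0, -1, 0, 0, 0.5, 0, 0, 0, -1, 0, 0, 0, 0, 0, 0, 1, 0, 0, 0, 0, 0, 0, 1, 0, 0, 0, 0, 0, 0, 1, 0, 0, 0, 0, 0, 0, 1, 0, 0, 0, 0, 0, 0, 1], grip_force=60)

```text
time: 10.52
position: [0.5422, -0.0616, 0.1224]
tool_rot: [0.548, 0.837, 0.002, 0.002]
ft_force: [3.3, 5.1, -2.3]
grip_width: 0.0455
grip_force: 60.0
```

```bash
python3 st.py
```

```text
t 10.53 pos [ 0.5422 -0.0616  0.1224] yaw_y 23.57 q6 -0.734 F [ 3.35  5.08 -2.29] M [ 0.665 -0.243  0.02 ] w 0.0455 gf 60.0
```

Request:
jog_arm(motion=[0, 0, 0, 0, 0, 0.5, 1, 0, 0, 0, 0, 0, 0.5, 1, 0, 0, 0, 0, 0, 0.5, 1, 0, 0, 0, 0, 0, 0.5, 1, 0, 0, 0, 0, 0, 0.5, 1, 0, 0, 0, 0, 0, 0.5, 1, 0, 0, 0, 0, 0, 0.5, 1, 0, 0, 0, 0, 0, 0.5, 1, 0, 0, 0, 0, 0, 0.5, 1, 0, 0, 0, 0, 0, 0.5, 1])

```text
time: 11.78
position: [0.5428, -0.0615, 0.1223]
tool_rot: [0.685, 0.729, 0.003, 0.002]
ft_force: [5.9, 6.6, -0.4]
grip_width: 0.0458
grip_force: 59.9
```

```bash
python3 st.py
```

```text
t 11.78 pos [ 0.5428 -0.0615  0.1223] yaw_y 3.57 q6 -0.384 F [ 5.87  6.59 -0.44] M [ 0.773 -0.845  0.098] w 0.0458 gf 59.9
```

Request:
jog_arm(motion=[0, 0, 0, 0, 0, 0.5, 1, 0, 0, 0, 0, 0, 0.5, 1, 0, 0, 0, 0, 0, 0.5, 1, 0, 0, 0, 0, 0, 0.5, 1, 0, 0, 0, 0, 0, 0.5, 1, 0, 0, 0, 0, 0, 0.5, 1])

```text
time: 12.52
position: [0.5432, -0.0615, 0.1223]
tool_rot: [0.757, 0.653, 0.003, 0.002]
ft_force: [6.1, 5.2, -1.7]
grip_width: 0.0453
grip_force: 59.9
```

```bash
python3 st.py
```

```text
t 12.53 pos [ 0.5432 -0.0615  0.1223] yaw_y -8.44 q6 -0.175 F [ 6.1   5.19 -1.71] M [ 0.883 -0.971  0.134] w 0.0453 gf 59.9
```

Request:
jog_arm(motion=[0, 0, 0, 0, 0, 0.5, 1, 0, 0, 0, 0, 0, 0.5, 1, 0, 0, 0, 0, 0, 0.5, 1, 0, 0, 0, 0, 0, 0.5, 1])

```text
time: 13.02
position: [0.5435, -0.0615, 0.1223]
tool_rot: [0.801, 0.599, 0.004, 0.002]
ft_force: [5.7, 5.1, -3.6]
grip_width: 0.0458
grip_force: 59.9
```

```bash
python3 st.py
```

```text
t 13.03 pos [ 0.5435 -0.0615  0.1223] yaw_y -16.44 q6 -0.035 F [ 5.72  5.13 -3.61] M [ 0.87  -0.985  0.102] w 0.0458 gf 59.9
```

Request:
jog_arm(motion=[0, 0, 0, 0, 0, 0.5, 1, 0, 0, 0, 0, 0, 0.5, 1, 0, 0, 0, 0, 0, 0.5, 1, 0, 0, 0, 0, 0, 0.5, 1])

```text
time: 13.52
position: [0.5438, -0.0616, 0.1223]
tool_rot: [0.841, 0.541, 0.004, 0.002]
ft_force: [6.9, 4.6, -4.1]
grip_width: 0.0457
grip_force: 59.9
```

```bash
python3 st.py
```

```text
t 13.53 pos [ 0.5438 -0.0616  0.1223] yaw_y -24.44 q6 0.104 F [ 6.87  4.61 -4.14] M [ 0.857 -1.153  0.096] w 0.0457 gf 59.9
```

Request:
jog_arm(motion=[0, 0, 0, 0, 0, 0.5, 1, 0, 0, 0, 0, 0, 0.5, 1, 0, 0, 0, 0, 0, 0.5, 1, 0, 0, 0, 0, 0, 0.5, 1])

```text
time: 14.02
position: [0.544, -0.0618, 0.1224]
tool_rot: [0.875, 0.483, 0.004, 0.003]
ft_force: [8.8, 5.2, -2.7]
grip_width: 0.0455
grip_force: 60.0
```

```bash
python3 st.py
```

```text
t 14.03 pos [ 0.544  -0.0618  0.1224] yaw_y -32.19 q6 0.241 F [ 8.83  5.15 -2.68] M [ 0.907 -1.188  0.987] w 0.0455 gf 60.0
```

The jump to 0.99 N m shows the nut seated after about 115° of turn. Next comes 20° more to the lined-up slot.

Request:
jog_arm(motion=[0, 0, 0, 0, 0, 0.5, 1, 0, 0, 0, 0, 0, 0.5, 1, 0, 0, 0, 0, 0, 0.5, 1, 0, 0, 0, 0, 0, 0.5, 1, 0, 0, 0, 0, 0, 0.5, 1, 0, 0, 0, 0, 0, 0.5, 1])

```text
time: 14.78
position: [0.5444, -0.0619, 0.1224]
tool_rot: [0.921, 0.389, 0.005, 0.002]
ft_force: [9.9, 4.1, -4.0]
grip_width: 0.0456
grip_force: 60.0
```

```bash
python3 st.py
```

```text
t 14.78 pos [ 0.5444 -0.0619  0.1224] yaw_y -44.17 q6 0.45 F [ 9.86  4.11 -4.02] M [ 0.84 -1.18  1.04] w 0.0456 gf 60.0
```

Request:
jog_arm(motion=[0, 0, 0, 0, 0, 0.5, 1, 0, 0, 0, 0, 0, 0.5, 1, 0, 0, 0, 0, 0, 0.5, 1, 0, 0, 0, 0, 0, 0.5, 1])

```text
time: 15.28
position: [0.5446, -0.0622, 0.1224]
tool_rot: [0.946, 0.324, 0.005, 0.002]
ft_force: [8.6, 4.0, -4.6]
grip_width: 0.0456
grip_force: 60.0
```

```bash
python3 st.py
```

```text
t 15.28 pos [ 0.5446 -0.0622  0.1224] yaw_y -52.17 q6 0.59 F [ 8.63  3.98 -4.64] M [ 0.801 -1.356  0.993] w 0.0456 gf 60.0
```

Request:
jog_arm(motion=[0, 0, 0, 0, 0, 0, 1, 0, 0, 0, 0, 0, 0, -1, 0, 0, 0, 0, 0, 0, -1, 0, 0, -0.5, 0, 0, 0, -1, 0, 0, -0.5, 0, 0, 0, -1, 0, 0, -0.5, 0, 0, 0, -1, -1, 0, -0.5, 0, 0, 0, -1, 0, 0, 0, 0, 0, 0, -1])

```text
time: 16.27
position: [0.5064, -0.0877, 0.2027]
tool_rot: [0.947, 0.322, -0.0, 0.0]
ft_force: [-0.3, -0.2, -0.7]
grip_width: 0.087
grip_force: 0.0
```

```bash
python3 st.py; python3 ln.py n5
python3 - <<'E'
from h import *
import pickle
im,K=cam("wrist"); pickle.dump((im,K),open("n5.pkl","wb"));u,v=map(int,proj(K,[.5406,-.0632,.141])); print(u,v)
cv2.imwrite("pics/n5c.png",cv2.resize(im[v-50:v+50,u-60:u+60],None,fx=6,fy=6,interpolation=cv2.INTER_CUBIC))
E
```

```text
t 16.27 pos [ 0.5064 -0.0877  0.2027] yaw_y -52.44 q6 0.527 F [-0.26 -0.19 -0.66] M [-0.065  0.148 -0.005] w 0.087 gf 0.0
(np.float64(324.03971966102796), np.float64(192.28108030610588)) [314 178  21  30 140] [324.33571429 192.25714286] centre [ 0.54162286 -0.06333562  0.143     ]
line yaw 6.930127606078502
322 194
```

View pics/n5c.png

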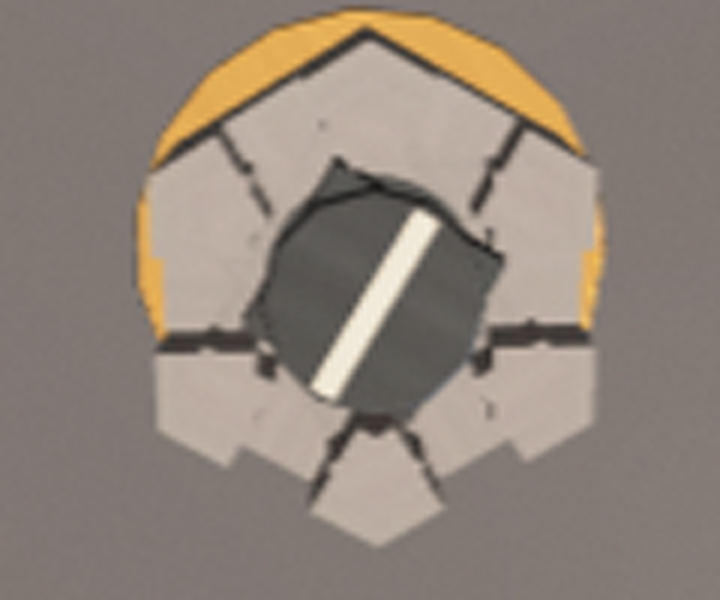

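The line and slot agree within about 1° (slot from (275,440) to (510,160), line from (330,390) to (425,215)). Now the pin.

Request:
jog_arm(motion=[0.57, -0.9, 0, 0, 0, 0, -1, 0.57, -0.9, 0, 0, 0, 0, -1, 0.57, -0.9, 0, 0, 0, 0, -1, 0.57, -0.9, 0, 0, 0, 0, -1, 0.57, -0.9, 0, 0, 0, 0, -1, 0.57, -0.9, 0, 0, 0, 0, -1, 0.57, -0.9, 0, 0, 0, 0, -1, 0.57, -0.9, 0, 0, 0, 0, -1])

```text
time: 17.38
position: [0.4758, 0.2546, 0.2006]
tool_rot: [0.946, 0.323, -0.001, -0.0]
ft_force: [-0.1, -0.5, -0.2]
grip_width: 0.0872
grip_force: 0.0
```

Request:
jog_arm(motion=[0, 0, 0, 0, 0, 1, -1, 0, 0, 0, 0, 0, 1, -1, 0, 0, 0, 0, 0, 1, -1, 0, 0, 0, 0, 0, 1, -1, 0, 0, 0, 0, 0, 1, -1, 0, 0, 0, 0, 0, 1, -1, 0, 0, 0, 0, 0, 1, -1, 0, 0, 0, 0, 0, 1, -1, 0, 0, 0, 0, 0, 1, -1, 0, 0, 0, 0, 0, 1, -1, 0, 0, 0, 0, 0, 1, -1, 0, 0, 0, 0, 0, 0, -1])

```text
time: 18.88
position: [0.476, 0.2531, 0.2007]
tool_rot: [0.999, -0.054, -0.001, 0.0]
ft_force: [-0.5, 0.1, -0.4]
grip_width: 0.0872
grip_force: 0.0
```

```bash
python3 st.py
python3 - <<'E'
from h import *
import pickle
im,K=cam("wrist"); pickle.dump((im,K),open("p3.pkl","wb")); cv2.imwrite("pics/p3.png",im)
def red(im):
    h=cv2.cvtColor(im,cv2.COLOR_BGR2HSV); m=(((h[...,0]<6)|(h[...,0]>174))&(h[...,1]>150)&(h[...,2]>70)).astype(np.uint8)
    n,l,s,c=cv2.connectedComponentsWithStats(m); return [(s[i].tolist(),c[i].round(1).tolist()) for i in range(1,n) if s[i,4]>30]
print(red(im)); print(proj(K,[.501,.2465,.036]))
u,v=map(int,proj(K,[.515,.2445,.03])); u0,v0=max(u-100,0),max(v-75,0); print(u0,v0)
cv2.imwrite("pics/p3c.png",cv2.resize(im[v0:v0+150,u0:u0+200],None,fx=4,fy=4,interpolation=cv2.INTER_CUBIC))
for f in("p1","p2"): print(f,red(pickle.load(open(f+".pkl","rb"))[0]))
E
```

```text
t 18.88 pos [0.476  0.2531 0.2007] yaw_y -96.23 q6 1.961 F [-0.54  0.13 -0.39] M [-0.046  0.163 -0.013] w 0.0872 gf 0.0
[([315, 179, 15, 27, 363], [321.7, 192.7])]
(np.float64(322.57686471524244), np.float64(191.38324756443342))
223 100
p1 [([276, 268, 16, 22, 248], [283.6, 278.0])]
p2 [([312, 198, 18, 26, 299], [320.7, 211.4]), ([5, 251, 20, 16, 170], [14.3, 258.5])]
```

View pics/p3c.png

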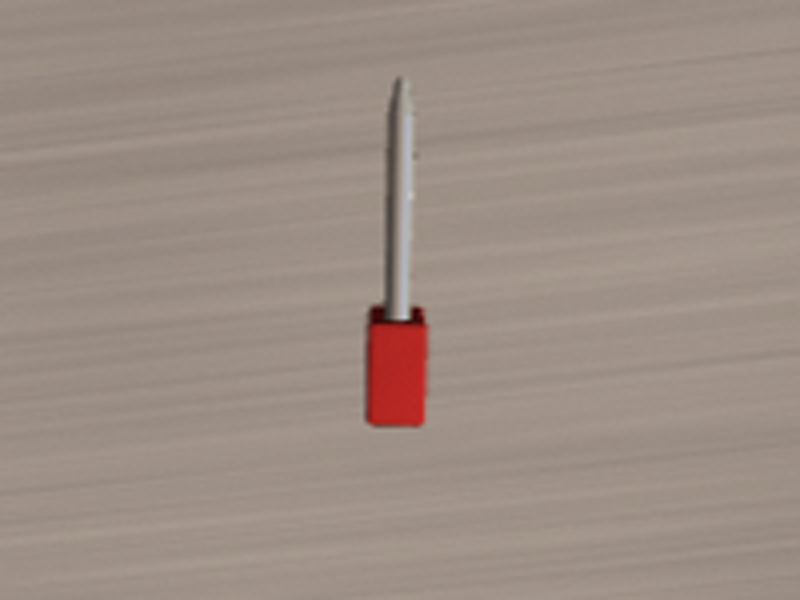

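The crop shows the block's top face over (367–426, 322–426) and the shank from (399,318) to its tip at (400,78).

Run:
```python
from h import *
import pickle
im,K=pickle.load(open("p3.pkl","rb")); im2,K2=pickle.load(open("p2.pkl","rb")); 
P=lambda x,y:(223+(x-1.5)/4,100+(y-1.5)/4)
tip=two(ray(K,*P(400,78)),ray(K2,337,265)); print("tip 2view",tip)
top=onz(K,*P(396.5,374),.036); a=onz(K,*P(399,318),.026); b=onz(K,*P(400,78),.026)
yw=lambda a,b:np.degrees(np.arctan2(b[1]-a[1],b[0]-a[0]))
print("top",top,"front",a,"tip",b,"yaw",yw(a,b),yw(top,b),np.linalg.norm(b-a))
l=onz(K,*P(367,322),.036);r=onz(K,*P(367,426),.036);print("edge yaw",yw(r,l), yw(onz(K,*P(426,426),.036),onz(K,*P(426,322),.036)))
o=robot.get_obs();X=R.from_quat(o["tool_rot"]).as_matrix()
print("todo tool m", X.T@(np.array([*top[:2],.0])-o["position"]))
# two-view block: red centroid in p2 vs p3 approx
print("block 2view",two(ray(K,*P(396.5,374)),ray(K2,320.3,210)))
```

```text
tip 2view [0.56427758 0.2394218  0.02224699]
top [0.49947304 0.24743237 0.036     ] front [0.51092383 0.24552656 0.026     ] tip [0.5641846  0.23961108 0.026     ] yaw -6.337655621989673 -6.891564746562357 0.05358826506464961
edge yaw -6.486130816077295 -5.769785394391558
todo tool m [0.02411426 0.00294398 0.2007938 ]
block 2view [0.49778086 0.24756215 0.02601228]
```

Request:
jog_arm(motion=[0.58, 0.07, 0.9, 0, 0, 0, -1, 0, 0, 0.9, 0, 0, 0, -1, 0, 0, 0.9, 0, 0, 0, -1, 0, 0, 0.9, 0, 0, 0, -1, 0, 0, 0.5, 0, 0, 0, -1, 0, 0, 0.4, 0, 0, 0, -1, 0, 0, 0, 0, 0, 0, -1], grip_force=30)

```text
time: 19.8
position: [0.4984, 0.2472, 0.0204]
tool_rot: [0.998, -0.055, -0.001, 0.0]
ft_force: [-0.4, -1.3, -0.1]
grip_width: 0.0873
grip_force: 0.0
```

```bash
python3 st.py
```

```text
t 19.8 pos [0.4984 0.2472 0.0204] yaw_y -96.28 q6 1.94 F [-0.41 -1.26 -0.06] M [-0.069  0.188  0.013] w 0.0873 gf 0.0
```

Request:
jog_arm(motion=[0, 0, 0, 0, 0, 0, 1, 0, 0, 0, 0, 0, 0, 1, 0, 0, 0, 0, 0, 0, 1, 0, 0, 0, 0, 0, 0, 1, 0, 0, 0, 0, 0, 0, 1, 0, 0, 0, 0, 0, 0, 1])

```text
time: 20.55
position: [0.4991, 0.2472, 0.0216]
tool_rot: [0.998, -0.055, 0.0, -0.0]
ft_force: [-0.0, 0.7, 0.5]
grip_width: 0.0351
grip_force: 0.0
```

```bash
python3 st.py
```

```text
t 20.55 pos [0.4991 0.2472 0.0216] yaw_y -96.31 q6 1.94 F [-0.02  0.75  0.46] M [ 0.02   0.196 -0.012] w 0.0351 gf 0.0
```

Request:
jog_arm(motion=[0, 0, 0, 0, 0, 0, 1, 0, 0, 0, 0, 0, 0, 1, 0, 0, 0, 0, 0, 0, 1, 0, 0, 0, 0, 0, 0, 1])

```text
time: 21.05
position: [0.499, 0.2473, 0.0215]
tool_rot: [0.998, -0.055, -0.0, 0.0]
ft_force: [0.4, 0.1, -0.1]
grip_width: 0.0141
grip_force: 30.0
```

```bash
python3 st.py
```

```text
t 21.05 pos [0.499  0.2473 0.0215] yaw_y -96.3 q6 1.94 F [ 0.39  0.11 -0.12] M [-0.049  0.121  0.007] w 0.0141 gf 30.0
```

Request:
jog_arm(motion=[0, 0, -0.5, 0, 0, 0, 1, 0, 0, -0.9, 0, 0, 0, 1, 0, 0, -0.9, 0, 0, 0, 1, 0, 0, -0.9, 0, 0, 0, 1, 0, 0, -0.4, 0, 0, 0, 1])

```text
time: 21.68
position: [0.4998, 0.2475, 0.1673]
tool_rot: [0.998, -0.055, 0.001, -0.0]
ft_force: [0.7, 0.5, -2.7]
grip_width: 0.0135
grip_force: 30.0
```

Request:
jog_arm(motion=[-0.06, 0.9, 0, 0, 0, 0, 1, -0.06, 0.9, 0, 0, 0, 0, 1, -0.06, 0.9, 0, 0, 0, 0, 1, -0.06, 0.9, 0, 0, 0, 0, 1, -0.06, 0.9, 0, 0, 0, 0, 1, -0.06, 0.9, 0, 0, 0, 0, 1, -0.06, 0.9, 0, 0, 0, 0, 1, -0.06, 0.9, 0, 0, 0, 0, 1, -0.06, 0.9, 0, 0, 0, 0, 1, 0, 0, 0, 0, 0, 0, 1])

```text
time: 22.92
position: [0.4416, -0.0743, 0.1649]
tool_rot: [0.998, -0.057, -0.001, -0.0]
ft_force: [1.1, 0.3, -1.2]
grip_width: 0.0137
grip_force: 30.0
```

Request:
jog_arm(motion=[0, 0, 0, 0, 0, -0.84, 1, 0, 0, 0, 0, 0, -0.84, 1, 0, 0, 0, 0, 0, -0.84, 1, 0, 0, 0, 0, 0, -0.84, 1, 0, 0, 0, 0, 0, 0, 1])

```text
time: 23.55
position: [0.4415, -0.0714, 0.1651]
tool_rot: [0.998, 0.062, -0.001, -0.0]
ft_force: [-0.1, -0.4, -1.6]
grip_width: 0.0138
grip_force: 30.0
```

```bash
python3 st.py
python3 - <<'E'
from h import *
import pickle
im,K=cam("wrist"); pickle.dump((im,K),open("i1.pkl","wb")); cv2.imwrite("pics/i1.png",im)
u,v=map(int,proj(K,[.52,-.067,.143])); u0,v0=max(u-100,0),max(v-75,0); print(u0,v0)
cv2.imwrite("pics/i1c.png",cv2.resize(im[v0:v0+150,u0:u0+200],None,fx=4,fy=4,interpolation=cv2.INTER_CUBIC))
E
python3 ln.py i1b
```

```text
t 23.55 pos [ 0.4415 -0.0714  0.1651] yaw_y -82.85 q6 1.035 F [-0.1  -0.36 -1.61] M [-0.072  0.179 -0.017] w 0.0138 gf 30.0
230 55
(np.float64(327.89512599755085), np.float64(81.41623200479452)) [326  58   6  50 299] [328.5083612  82.4180602] centre [ 0.54111257 -0.0635374   0.143     ]
line yaw -172.3868288870383
```

View pics/i1c.png

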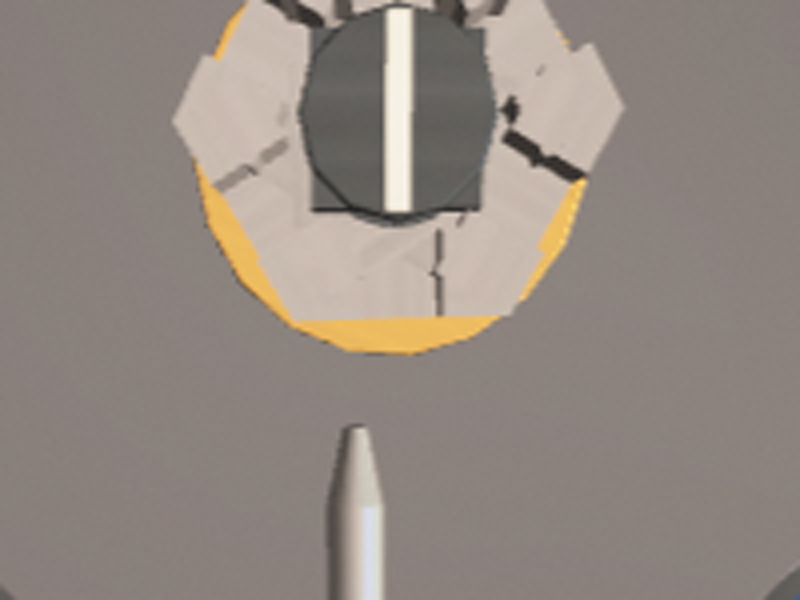

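The tip is at crop (357,425) and the shank axis at (356,560), left of the line of the hole, which runs up at x≈398.

Run:
```python
from h import *
import pickle
im,K=pickle.load(open("i1.pkl","rb"))
P=lambda x,y:(230+(x-1.5)/4,55+(y-1.5)/4)
o=robot.get_obs();z=o["position"][2]+.0045
t=onz(K,*P(357,425),z); s=onz(K,*P(355.5,575),z); print("tip",t,"yaw",np.degrees(np.arctan2(t[1]-s[1],t[0]-s[0])))
X=R.from_quat(o["tool_rot"]).as_matrix(); print("tip in tool",X.T@(t-o["position"]), X.T@(s-o["position"]))
c=np.array([.5411,-.0634,.133]); 
print("tip->hole centre in tool", X.T@(c-t)); print("tool x yaw",np.degrees(np.arctan2(X[1,0],X[0,0])), "z axis",X[:,2])
# vertical check: camera ray from current pose is one view only
```

```text
tip [ 0.50724728 -0.06306443  0.16973407] yaw 6.52426740683699
tip in tool [ 0.06610004 -0.00047539 -0.00455512] [ 0.05031913 -0.00063947 -0.00454178]
tip->hole centre in tool [0.03358086 0.00455237 0.03670303]
tool x yaw 7.119992638255603 z axis [-9.10995559e-04  5.29270513e-04 -9.99999445e-01]
```

Request:
jog_arm(motion=[0, 0.12, 0, 0, 0, -0.1, 1, 0, 0, 0.46, 0, 0, 0, 1, 0, 0, 0.46, 0, 0, 0, 1, 0, 0, 0, 0, 0, 0, 1, 0, 0, 0, 0, 0, 0, 1])

```text
time: 24.28
position: [0.443, -0.0775, 0.1291]
tool_rot: [0.998, 0.066, 0.0, 0.0]
ft_force: [0.2, 0.5, -1.5]
grip_width: 0.0136
grip_force: 30.0
```

```bash
python3 st.py
python3 - <<'E'
from h import *
import pickle
im,K=cam("wrist"); pickle.dump((im,K),open("i2.pkl","wb")); cv2.imwrite("pics/i2.png",im)
o=robot.get_obs(); u,v=map(int,proj(K,[.52,-.067,.133])); u0,v0=max(u-100,0),max(v-75,0); print(u0,v0)
cv2.imwrite("pics/i2c.png",cv2.resize(im[v0:v0+150,u0:u0+200],None,fx=4,fy=4,interpolation=cv2.INTER_CUBIC))
E
python3 ln.py i2b
```

```text
t 24.27 pos [ 0.443  -0.0775  0.1291] yaw_y -82.48 q6 1.017 F [ 0.24  0.46 -1.46] M [-0.065  0.134  0.006] w 0.0136 gf 30.0
218 56
(np.float64(315.58105755789825), np.float64(69.54837457238526)) [313  39   8  64 512] [316.5  70.5] centre [ 0.54123078 -0.06357174  0.143     ]
line yaw -172.62828584643327
```

View pics/i2c.png

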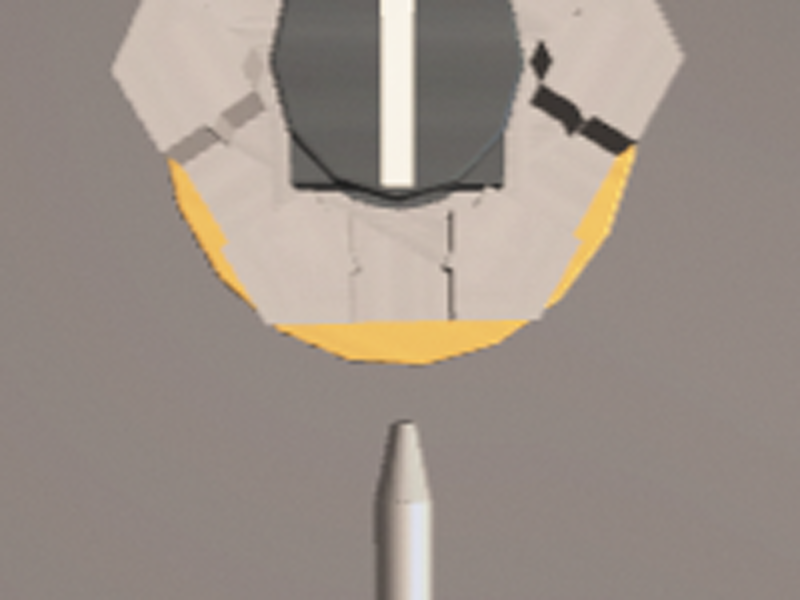

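The tip (x≈404) is about 0.5 mm right of the line (x≈398), with the slot centred at about 402. I'll correct that and feed in gently.

Request:
jog_arm(motion=[0, -0.012, 0.012, 0, 0, 0, 1, 0.12, 0, 0, 0, 0, 0, 1, 0.12, 0, 0, 0, 0, 0, 1, 0.12, 0, 0, 0, 0, 0, 1, 0.12, 0, 0, 0, 0, 0, 1, 0, 0, 0, 0, 0, 0, 1])

```text
time: 25.12
position: [0.4621, -0.0742, 0.1283]
tool_rot: [0.998, 0.066, 0.0, 0.0]
ft_force: [0.7, -0.1, 0.3]
grip_width: 0.0135
grip_force: 30.0
```

```bash
python3 st.py
```

```text
t 25.12 pos [ 0.4621 -0.0742  0.1283] yaw_y -82.45 q6 1.04 F [ 0.74 -0.12  0.33] M [-0.093  0.191  0.036] w 0.0135 gf 30.0
```

Request:
jog_arm(motion=[0.1, 0, 0, 0, 0, 0, 1, 0.1, 0, 0, 0, 0, 0, 1, 0, 0, 0, 0, 0, 0, 1])

```text
time: 25.5
position: [0.47, -0.0732, 0.1283]
tool_rot: [0.998, 0.066, 0.0, 0.0]
ft_force: [0.0, 1.2, -1.6]
grip_width: 0.0138
grip_force: 30.0
```

```bash
python3 st.py
```

```text
t 25.5 pos [ 0.47   -0.0732  0.1283] yaw_y -82.46 q6 1.049 F [ 0.05  1.23 -1.59] M [-0.081  0.165 -0.027] w 0.0138 gf 30.0
```

Request:
jog_arm(motion=[0.1, 0, 0, 0, 0, 0, 1, 0.1, 0, 0, 0, 0, 0, 1, 0.1, 0, 0, 0, 0, 0, 1, 0, 0, 0, 0, 0, 0, 1])

```text
time: 26.0
position: [0.4819, -0.0716, 0.1283]
tool_rot: [0.998, 0.066, 0.0, 0.0]
ft_force: [0.0, -0.2, -1.2]
grip_width: 0.0137
grip_force: 30.0
```

```bash
python3 st.py
```

```text
t 26.0 pos [ 0.4819 -0.0716  0.1283] yaw_y -82.46 q6 1.062 F [ 0.02 -0.2  -1.23] M [-0.092  0.182 -0.015] w 0.0137 gf 30.0
```

Request:
jog_arm(motion=[0.1, 0, 0, 0, 0, 0, 1, 0.1, 0, 0, 0, 0, 0, 1, 0, 0, 0, 0, 0, 0, 1])

```text
time: 26.38
position: [0.4898, -0.0706, 0.1283]
tool_rot: [0.998, 0.066, 0.0, 0.0]
ft_force: [0.4, -0.3, -1.2]
grip_width: 0.0133
grip_force: 30.0
```

```bash
python3 st.py; python3 ln.py i3
```

```text
t 26.38 pos [ 0.4898 -0.0706  0.1283] yaw_y -82.46 q6 1.07 F [ 0.44 -0.26 -1.18] M [-0.072  0.201 -0.002] w 0.0133 gf 30.0
(np.float64(317.84694561889074), np.float64(198.49990690624148)) [316 173   7  53 370] [318.99189189 198.92972973] centre [ 0.5413874  -0.06367722  0.143     ]
line yaw 7.460327237387135
```

Request:
jog_arm(motion=[0.1, 0, 0, 0, 0, 0, 1, 0.1, 0, 0, 0, 0, 0, 1, 0.1, 0, 0, 0, 0, 0, 1, 0.05, 0, 0, 0, 0, 0, 1, 0, 0, 0, 0, 0, 0, 1])

```text
time: 27.05
position: [0.5033, -0.0687, 0.1283]
tool_rot: [0.998, 0.066, 0.0, 0.0]
ft_force: [-0.5, -0.4, -1.2]
grip_width: 0.0134
grip_force: 30.0
```

```bash
python3 st.py
```

```text
t 27.05 pos [ 0.5033 -0.0687  0.1283] yaw_y -82.46 q6 1.083 F [-0.54 -0.38 -1.24] M [-0.082  0.183  0.043] w 0.0134 gf 30.0
```

Request:
jog_arm(motion=[0.025, 0, 0, 0, 0, 0, 1, 0, 0, 0, 0, 0, 0, 1])

```text
time: 27.3
position: [0.5042, -0.0685, 0.1283]
tool_rot: [0.998, 0.066, -0.0, 0.0]
ft_force: [-0.3, -0.2, -0.9]
grip_width: 0.0135
grip_force: 30.0
```

```bash
python3 st.py
```

```text
t 27.3 pos [ 0.5042 -0.0685  0.1283] yaw_y -82.47 q6 1.084 F [-0.26 -0.22 -0.93] M [-0.039  0.182  0.012] w 0.0135 gf 30.0
```

Request:
jog_arm(motion=[0.02, 0, 0, 0, 0, 0, 1, 0, 0, 0, 0, 0, 0, 1])

```text
time: 27.55
position: [0.505, -0.0685, 0.1283]
tool_rot: [0.998, 0.066, 0.0, 0.0]
ft_force: [-0.4, -0.6, -0.2]
grip_width: 0.0138
grip_force: 30.0
```

```bash
python3 st.py
```

```text
t 27.55 pos [ 0.505  -0.0685  0.1283] yaw_y -82.47 q6 1.085 F [-0.37 -0.57 -0.19] M [-0.059  0.148 -0.018] w 0.0138 gf 30.0
```

Request:
jog_arm(motion=[0.02, 0, 0, 0, 0, 0, 1, 0, 0, 0, 0, 0, 0, 1])

```text
time: 27.8
position: [0.5059, -0.0684, 0.1283]
tool_rot: [0.998, 0.066, 0.0, 0.0]
ft_force: [0.3, 0.1, -1.1]
grip_width: 0.0139
grip_force: 30.0
```

Request:
jog_arm(motion=[0.02, 0, 0, 0, 0, 0, 1, 0, 0, 0, 0, 0, 0, 1])

```text
time: 28.05
position: [0.5064, -0.0682, 0.1282]
tool_rot: [0.998, 0.066, -0.0, -0.0]
ft_force: [-1.2, 0.8, 0.3]
grip_width: 0.0141
grip_force: 30.0
```

Request:
jog_arm(motion=[0.015, 0, 0, 0, 0, 0, 1, 0, 0, 0, 0, 0, 0, 1])

```text
time: 28.3
position: [0.5065, -0.0681, 0.1282]
tool_rot: [0.998, 0.066, -0.001, -0.0]
ft_force: [-1.9, -1.2, 0.1]
grip_width: 0.0136
grip_force: 30.0
```

The block meets the nut: the position stalled and the force is about 2 N. I'll release and retreat.

Request:
jog_arm(motion=[0, 0, 0, 0, 0, 0, -1, 0, 0, 0, 0, 0, 0, -1, 0, 0, 0, 0, 0, 0, -1, 0, 0, 0, 0, 0, 0, -1, 0, 0, 0, 0, 0, 0, -1, 0, 0, -0.5, 0, 0, 0, -1, 0, 0, -0.9, 0, 0, 0, -1, -0.5, 0, -0.9, 0, 0, 0, -1, -0.5, 0, 0, 0, 0, 0, -1, 0, 0, 0, 0, 0, 0, -1])

```text
time: 29.55
position: [0.4664, -0.0731, 0.2206]
tool_rot: [0.998, 0.065, -0.0, -0.0]
ft_force: [0.6, 0.0, 0.5]
grip_width: 0.0865
grip_force: 0.0
```

```bash
python3 st.py
python3 - <<'E'
from h import *
im,K=cam("wrist"); cv2.imwrite("pics/f.png",im)
u,v=map(int,proj(K,[.52,-.067,.133])); u0,v0=max(u-100,0),max(v-75,0); print(u0,v0)
cv2.imwrite("pics/fc.png",cv2.resize(im[v0:v0+150,u0:u0+200],None,fx=4,fy=4,interpolation=cv2.INTER_CUBIC))
E
python3 ln.py f2
```

```text
t 29.55 pos [ 0.4664 -0.0731  0.2206] yaw_y -82.51 q6 1.047 F [0.57 0.04 0.51] M [-0.02   0.117 -0.016] w 0.0865 gf 0.0
220 93
(np.float64(318.4582485413967), np.float64(137.26909391777068)) [317 121   4  34 123] [318.65853659 137.63414634] centre [ 0.54129443 -0.06335591  0.143     ]
line yaw 7.295082424685707
```

View pics/fc.png

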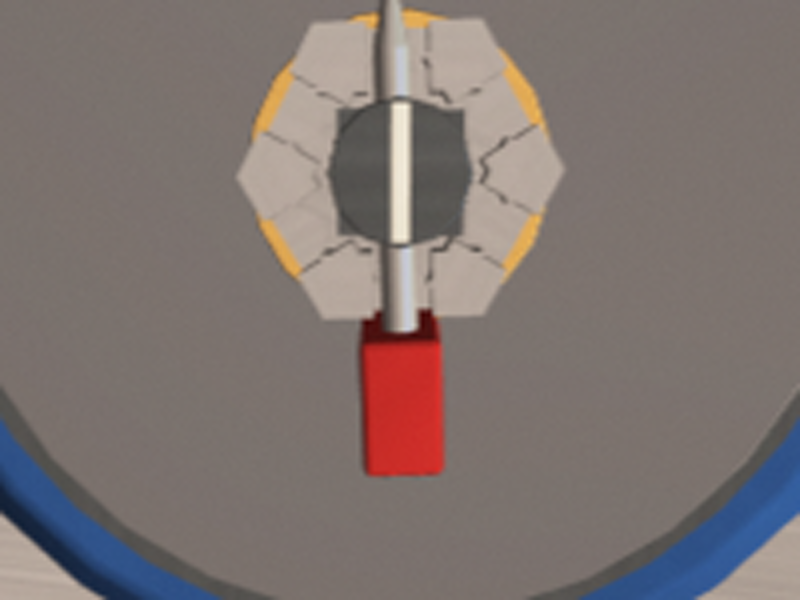

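The pin runs through slot, spindle and far slot, with its tip at (392,5). The block's front edge is at y≈338, right by the nut's flat. I'll check the gap by number.

Run:
```python
from h import *
o=robot.get_obs();im,K=cam("wrist")
P=lambda x,y:(220+(x-1.5)/4,93+(y-1.5)/4)
d=np.array([np.cos(np.radians(7.4)),np.sin(np.radians(7.4))]);c=np.array([.5413,-.0634])
for n,p,z in(("front",(401,341),.142),("back",(404,474),.142),("tip",(392,-2),.132),("flat",(400,318),.141)): print(n,(onz(K,*P(*p),z)[:2]-c)@d)
```

```text
front -0.02509878807064158
back -0.047614448454870305
tip 0.02864454691732564
flat -0.021438734925049458
```

Run:
```python
from h import *
im,K=cam("wrist")
d=np.array([np.cos(np.radians(7.4)),np.sin(np.radians(7.4))]);c=np.array([.5413,-.0634])
def at(s,off,z): 
    p=c+d*s+np.array([-d[1],d[0]])*off; return proj(K,[*p,z])
def prof(ss,z,off=0):
    uv=np.array([at(s,off,z) for s in ss],np.float32); return cv2.remap(im,uv[:,0][None],uv[:,1][None],1)[0].astype(int)
for name,ss,z,offs in(("tip",np.arange(.024,.036,.0007),.133,(0.,.0006)),("front",np.arange(-.030,-.019,.0007),.143,(.005,-.005)),("back",np.arange(-.051,-.044,.0007),.143,(0.,))):
    for off in offs: print(name,off,[(round(s*1e3,1),*p) for s,p in zip(ss,prof(ss,z,off).tolist())])
h=cv2.cvtColor(im,cv2.COLOR_BGR2HSV); m=(((h[...,0]<6)|(h[...,0]>174))&(h[...,1]>150)&(im[...,2]>150)).astype(np.uint8); m[:, :250]=0
n,l,s,ce=cv2.connectedComponentsWithStats(m); i=1+np.argmax(s[1:,4]); print(s[i]); r=cv2.minAreaRect(np.argwhere(l==i)[:,::-1].astype(np.float32)); print(r)
```

```text
tip 0.0 [(np.float64(24.0), 154, 175, 188), (np.float64(24.7), 153, 178, 192), (np.float64(25.4), 148, 163, 173), (np.float64(26.1), 138, 147, 155), (np.float64(26.8), 128, 135, 144), (np.float64(27.5), 121, 126, 134), (np.float64(28.2), 112, 116, 124), (np.float64(28.9), 112, 117, 124), (np.float64(29.6), 112, 117, 124), (np.float64(30.3), 112, 117, 124), (np.float64(31.0), 112, 116, 124), (np.float64(31.7), 112, 117, 125), (np.float64(32.4), 111, 116, 124), (np.float64(33.1), 112, 116, 124), (np.float64(33.8), 112, 116, 124), (np.float64(34.5), 111, 116, 124), (np.float64(35.2), 112, 116, 125), (np.float64(35.9), 111, 116, 125)]
tip 0.0006 [(np.float64(24.0), 168, 178, 184), (np.float64(24.7), 169, 180, 186), (np.float64(25.4), 165, 177, 183), (np.float64(26.1), 158, 168, 175), (np.float64(26.8), 151, 161, 168), (np.float64(27.5), 137, 144, 150), (np.float64(28.2), 113, 117, 125), (np.float64(28.9), 111, 116, 124), (np.float64(29.6), 112, 117, 125), (np.float64(30.3), 111, 116, 124), (np.float64(31.0), 112, 116, 124), (np.float64(31.7), 113, 117, 125), (np.float64(32.4), 112, 116, 
[... 1014 characters left out ...]
 15, 16, 72), (np.float64(-24.4), 15, 16, 74), (np.float64(-23.7), 14, 16, 75), (np.float64(-23.0), 16, 18, 79), (np.float64(-22.3), 17, 19, 83), (np.float64(-21.6), 82, 88, 124), (np.float64(-20.9), 140, 149, 163), (np.float64(-20.2), 124, 133, 146), (np.float64(-19.5), 123, 132, 143)]
back 0.0 [(np.float64(-51.0), 110, 114, 122), (np.float64(-50.3), 109, 114, 123), (np.float64(-49.6), 82, 87, 145), (np.float64(-48.9), 39, 43, 191), (np.float64(-48.2), 40, 46, 205), (np.float64(-47.5), 40, 46, 204), (np.float64(-46.8), 40, 45, 203), (np.float64(-46.1), 39, 44, 203), (np.float64(-45.4), 40, 45, 203), (np.float64(-44.7), 40, 45, 203)]
[310 182  20  33 618]
((319.5, 198.0), (32.0, 19.0), 90.0)
```

```bash
cat > red.py <<'E'
from h import *
def red(im):
    h=cv2.cvtColor(im,cv2.COLOR_BGR2HSV); m=(((h[...,0]<6)|(h[...,0]>174))&(h[...,1]>150)&(im[...,2]>150)).astype(np.uint8); m[:,:250]=0
    n,l,s,ce=cv2.connectedComponentsWithStats(m); i=1+np.argmax(s[1:,4]); return s[i].tolist(),ce[i].round(2).tolist()
E
python3 - <<'E'
from red import *
for f in("f","f2"): print(f,red(cv2.imread(f"pics/{f}.png")))
for k in range(3): print(robot.get_obs()["time"],robot.get_obs()["position"].round(4),red(robot.camera("wrist")))
E
```

```text
f ([311, 178, 20, 34, 624], [320.68, 194.92])
f2 ([311, 180, 19, 34, 616], [320.1, 196.49])
29.75 [ 0.4682 -0.0735  0.2199] ([310, 182, 20, 33, 620], [319.71, 197.98])
29.8 [ 0.4682 -0.0734  0.2199] ([310, 182, 20, 33, 624], [319.83, 197.97])
29.85 [ 0.468  -0.0734  0.2198] ([310, 182, 20, 33, 624], [319.96, 197.88])
```

Run:
```python
from red import *
im,K=cam("wrist"); cv2.imwrite("pics/g.png",im)
u,v=proj(K,[.5413,-.0634,.143])
m=cv2.inRange(im,(180,190,190),(255,255,255)); n,l,s,ce=cv2.connectedComponentsWithStats(m)
i=min(range(1,n),key=lambda i:np.hypot(*(ce[i]-[u,v]))+(0 if 60<s[i,4]<1500 else 999)); x,y,w,h,_=s[i]; print(s[i],ce[i])
c0=onz(K,x+w/2-.5,y+h/2-.5,.143); print("centre",c0, (u,v))
d=np.array([np.cos(np.radians(7.4)),np.sin(np.radians(7.4))])
col=im[:,int(round(ce[i][0])),:].astype(int); r=red(im)[0]
D=lambda u,v,z: round(float((onz(K,u,v,z)-c0)[:2]@d*1e3),2)
print("line ends",D(x+w/2,y-.5,.143),D(x+w/2,y+h-.5,.143))
uc=r[0]+r[2]/2
for z in(.143,.1415): print(z,"front",D(uc,r[1]-.5,z),"back",D(uc,r[1]+r[3]-.5,z))
# tip: brightness along column near axis above line
for k in(-2,-1,0,1): 
    cc=im[y-40:y,int(ce[i][0])+k].sum(1); print(k,cc.tolist())
print([ (vv,D(ce[i][0],vv,.133)) for vv in range(y-40,y,4)])
```

```text
[317 122   4  34 122] [318.67213115 138.48360656]
centre [ 0.54122112 -0.06327255  0.143     ] (np.float64(318.71430712050403), np.float64(138.3996079569901))
line ends 10.28 -10.57
0.143 front -26.66 back -49.66
0.1415 front -26.86 back -50.01
-2 [351, 349, 354, 351, 353, 350, 351, 353, 356, 350, 354, 353, 378, 385, 394, 392, 402, 406, 420, 426, 430, 435, 431, 436, 436, 447, 443, 436, 438, 432, 427, 427, 423, 424, 422, 418, 415, 409, 285, 217]
-1 [353, 354, 352, 355, 352, 352, 351, 355, 353, 350, 351, 357, 512, 512, 513, 508, 510, 505, 512, 501, 503, 502, 501, 501, 496, 507, 512, 513, 511, 511, 507, 506, 503, 502, 498, 494, 496, 490, 325, 414]
0 [355, 353, 353, 352, 354, 351, 348, 357, 350, 353, 353, 356, 464, 490, 544, 554, 546, 540, 544, 534, 535, 531, 529, 526, 527, 555, 581, 583, 584, 579, 575, 578, 574, 569, 568, 565, 563, 556, 258, 484]
1 [352, 354, 351, 351, 354, 350, 353, 349, 353, 354, 354, 352, 373, 389, 433, 443, 459, 509, 533, 545, 539, 538, 540, 536, 539, 575, 607, 607, 606, 606, 603, 606, 606, 604, 604, 605, 603, 597, 203, 489]
[(82, 34.43), (86, 32.08), (90, 29.72), (94, 27.34), (98, 24.95), (102, 22.54), (106, 20.12), (110, 17.68), (114, 15.23), (118, 12.76)]
```

The pin is through, but since letting go it has sagged in the loose hole: the block's top stands about 3 mm off the flat. One light push at the back of the block with the closed fingers should seat it.

Request:
jog_arm(motion=[0, 0, 0, 0, 0, 0, 1, 0, 0, 0, 0, 0, 0, 1, 0, 0, 0, 0, 0, 0, 1, 0, 0, 0, 0, 0, 0, 1, 0, 0, 0, 0, 0, 0, 1, 0, 0, 0, 0, 0, 0, 1, 0, 0, 0.5, 0, 0, 0, 1, 0, 0, 0.5, 0, 0, 0, 1, 0, 0, 0.5, 0, 0, 0, 1, 0, 0, 0.48, 0, 0, 0, 1, 0, 0, 0, 0, 0, 0, 1, 0, 0, 0, 0, 0, 0, 1], grip_force=5)

```text
time: 31.45
position: [0.4679, -0.0736, 0.1416]
tool_rot: [0.998, 0.066, 0.0, 0.0]
ft_force: [0.4, -0.1, 0.2]
grip_width: 0.0004
grip_force: 0.0
```

```bash
python3 st.py; python3 -c "
from h import *
p=robot.get_obs()['position'];print('s of finger front',(p[0]-.5412)*.9917+(p[1]+.0633)*.129+.0095)"
```

```text
t 31.45 pos [ 0.4679 -0.0736  0.1416] yaw_y -82.47 q6 1.047 F [ 0.36 -0.08  0.24] M [-0.072  0.142 -0.001] w 0.0004 gf 0.0
s of finger front -0.06447984842013384
```

Request:
jog_arm(motion=[0.09, 0, 0, 0, 0, 0, 1, 0.09, 0, 0, 0, 0, 0, 1, 0.09, 0, 0, 0, 0, 0, 1, 0.07, 0, 0, 0, 0, 0, 1, 0, 0, 0, 0, 0, 0, 1])

```text
time: 32.08
position: [0.4812, -0.0716, 0.1411]
tool_rot: [0.998, 0.066, 0.0, 0.0]
ft_force: [0.5, 0.1, 0.3]
grip_width: 0.0004
grip_force: 0.0
```

Request:
jog_arm(motion=[0.03, 0, 0, 0, 0, 0, 1, 0, 0, 0, 0, 0, 0, 1])

```text
time: 32.33
position: [0.4818, -0.0713, 0.1409]
tool_rot: [0.998, 0.066, -0.0, -0.0]
ft_force: [-1.6, -0.1, -0.0]
grip_width: 0.0006
grip_force: 0.3
```

Request:
jog_arm(motion=[0.02, 0, 0, 0, 0, 0, 1, 0, 0, 0, 0, 0, 0, 1])

```text
time: 32.58
position: [0.4825, -0.0712, 0.1409]
tool_rot: [0.998, 0.066, -0.001, -0.0]
ft_force: [-1.1, -0.4, -0.8]
grip_width: 0.0003
grip_force: 0.8
```

Request:
jog_arm(motion=[0.02, 0, 0, 0, 0, 0, 1, 0, 0, 0, 0, 0, 0, 1])

```text
time: 32.83
position: [0.483, -0.0711, 0.141]
tool_rot: [0.998, 0.066, -0.001, -0.0]
ft_force: [-3.9, 0.1, 1.7]
grip_width: 0.0002
grip_force: 1.6
```

Request:
jog_arm(motion=[0.02, 0, 0, 0, 0, 0, 1, 0, 0, 0, 0, 0, 0, 1])

```text
time: 33.08
position: [0.4834, -0.0709, 0.141]
tool_rot: [0.998, 0.066, -0.001, -0.0]
ft_force: [-4.5, -0.8, 2.4]
grip_width: 0.0004
grip_force: 2.6
```

Request:
jog_arm(motion=[0.02, 0, 0, 0, 0, 0, 1, 0, 0, 0, 0, 0, 0, 1])

```text
time: 33.33
position: [0.4835, -0.0708, 0.141]
tool_rot: [0.998, 0.066, -0.002, -0.0]
ft_force: [-7.5, -1.3, 4.8]
grip_width: 0.0007
grip_force: 3.3
```

Request:
jog_arm(motion=[-0.05, 0, 0, 0, 0, 0, 1, -0.1, 0, 0, 0, 0, 0, 1, -0.25, 0, 0, 0, 0, 0, 1, -0.1, 0, -0.9, 0, 0, 0, 1, 0, 0, -0.9, 0, 0, 0, 1, 0, 0, 0, 0, 0, 0, 1, 0, 0, 0, 0, 0, 0, 1, 0, 0, 0, 0, 0, 0, 1, 0, 0, 0, 0, 0, 0, 1])

```text
time: 34.45
position: [0.465, -0.0734, 0.2121]
tool_rot: [0.998, 0.066, -0.001, -0.0]
ft_force: [-0.9, -0.2, 0.8]
grip_width: 0.0004
grip_force: 0.0
```

```bash
python3 st.py
cat > fin.py <<'E'
from red import *
im,K=cam("wrist"); cv2.imwrite("pics/g2.png",im)
u,v=proj(K,[.5413,-.0634,.143])
m=cv2.inRange(im,(180,190,190),(255,255,255)); n,l,s,ce=cv2.connectedComponentsWithStats(m)
i=min(range(1,n),key=lambda i:np.hypot(*(ce[i]-[u,v]))+(0 if 60<s[i,4]<1500 else 999)); x,y,w,h,_=s[i]
c0=onz(K,x+w/2-.5,y+h/2-.5,.143); print(s[i],"centre",c0)
d=np.array([np.cos(np.radians(7.4)),np.sin(np.radians(7.4))]); r=red(im)[0]
D=lambda u,v,z: round(float((onz(K,u,v,z)-c0)[:2]@d*1e3),2)
uc=r[0]+r[2]/2; print("front",D(uc,r[1]-.5,.143),"back",D(uc,r[1]+r[3]-.5,.143))
cc=im[:y,int(ce[i][0])-1:int(ce[i][0])+1].astype(int).sum((1,2)); g=np.where(np.diff(cc[y-60:y])>80)[0]; print("tip",[D(ce[i][0],y-60+k+.5,.133) for k in g[:2]])
E
python3 fin.py
```

```text
t 34.45 pos [ 0.465  -0.0734  0.2121] yaw_y -82.47 q6 1.045 F [-0.86 -0.21  0.76] M [-0.039  0.206 -0.003] w 0.0004 gf 0.0
[318 116   4  36 144] centre [ 0.54128269 -0.06353945  0.143     ]
front -26.17 back -48.91
tip [28.91, 28.34]
```

```bash
python3 -c "
from rig import robot
print(robot.hand_in())"
```

```text
the job is handed in; nothing more can be done
None
```

I handed the job in at about 34 s: the nut seated after about 115°, then turned about 20° more to the first lined-up slot (within about 1°), and the red pin is through slot and cross hole and let go; the block met the nut, but the pin sags in the loose hole and the block's top edge measures about 3 mm off the flat.

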